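# Set an end-block blank to the scribed line and weight it down

## Robot

A 6-joint arm with a two-finger parallel gripper is mounted at the origin on the work surface. World frame = base frame: x ahead of the robot, y to its left, z up, the work surface at z = 0. Lengths are in m, angles in rad, forces in N, time in s.
With the tool pointing down it reaches from about 0.25 to 0.725 m from the base axis. Payload 4 kg.
Tool frame: the origin (TCP) lies on the centre line of the jaws, within the pads' length; the fingertips stand ahead of it and the grasp point (between the pads) lies 11 mm behind it (bot.tip_extent is the z of the fingertips in the tool frame, in m); z points along the fingers, y is the direction in which the jaws open and shut (so a half turn about z gives the same grasp; the last joint's range is limited). The gripper opens to 85 mm and grips with 20 to 120 N. Pads are 22 mm wide; open, the fingers measure 114 mm over their backs; the gripper's body (76 mm by 85 mm) begins 54 mm behind the grasp point. The pads swing forward as they close: fully open they stand 13 mm farther back than shut.
Start: joints at [-1.309, 0.241, 0.005, 1.335, 0, 1.571], TCP at [0.129, -0.483, 0.239] pointing down, gripper open.
Joint ranges: [-2.72, 2.72], [-1.05, 1.87], [-1.09, 1.28], [-1.99, 2.15], [-1.42, 1.44], [-3.14, 3.14]. Speed limits (rad/s): [2.79, 2.79, 3.14, 3.14, 3.14, 3.14].

## Interface

Orientations are given as a unit quaternion [x, y, z, w].
In Python, from workcell import bot gives the robot as it stands.
- The arm moves only by the shell command python3 -m jog 'ROWS'. ROWS is JSON, a list that holds one entry, the list of rows, each a list of 7 numbers: the shift along the world's x, y, z in m, then the turn, a rotation vector about the world's x, y, z in degrees, then the closure in counts, from 0 (fully open) to 255 (shut). In form: [[[tx, ty, tz, ax, ay, az, fingers], ...]]. A call has 1 to 10 rows; each row is the pose to reach, as a shift and turn from the pose commanded when the call began; what a row does not reach only later rows make up. A row lasts 1/12 s, in which the tool goes at most 41.7 mm and 7.16 degrees, less where a joint would pass 70% of its speed; a pose out of reach is approached as far as the arm can. A call with a gripper value outside its range is refused whole. The fingers move at their own pace and stop on an object; the grip force is fixed at half the most. Time passes only in rows, so rows that repeat a pose let the fingers close. It gives the time, the measured TCP pose, the force and the opening at its end, in the units of the state.
- bot.get_obs(): the state, without advancing time (a new reading comes with each control period).
- bot.camera(name): name is "side" or "top" or "wrist"; returns the picture (384x512x3 uint8, blue, green, red); there is no depth.
- bot.camera_model(name): a dict with "K" (3x3 intrinsics, pixels), "T" (4x4, takes a point from camera to world coordinates). Camera axes: x right, y down, z forward; pixel columns grow to the right and rows downward; lengths in m; the calibration is good to about 2 mm. A picture is of the moment at which its call begins: read the wrist's pose just before it. camera_model takes no time and is no camera call; for the wrist camera it gives the pose at the moment of the call.
- bot.job_done(): hands the job in, once; it reports no verdict.
The state is a dict: "clock": time; "joint_pos": joint angles; "joint_vel": joint speeds; "tau": joint torques, N m; "eef_pos": TCP position; "tool_rot": TCP orientation; "ft_force": force on the tool from outside, world axes, zero at the start; "ft_torque": the same for the moment, N m; "grip_width": finger opening in m.
Only numpy, scipy, OpenCV 4.12 (cv2) and the standard library are available. Lean on these libraries where they do the work, as an engineer would, in place of code of your own. Each camera call takes 0.05 s, during which the arm holds its last target. There are 200 camera calls.

## Task

On the white-faced marking board, press the loose dark wooden block firmly, but not hard, against the low fence until its long side lies flush along it, then slide it flat along the fence, still flush, until its leading end just meets the scribed line: there is no stop, so do not run over the line. Then set the round steel weight down softly on the middle of the block without shifting it, let go, and leave the other things on the bench alone.

Things in the scene. Friction and masses are not known exactly. Their poses are not given: they have to be found in the camera images.
- board: Fixed white-faced marking board, 240 (its x) x 440 (its y) x 18 mm thick, flat on the bench; origin at the centre of its underside, z up. Its +x points to the fence, its +y along the fence towards the scribed line. The block slides on its top, 18 mm above its origin.
- fence: Low maple strip fixed on the board's +x side, 20 x 420 (along y) x 12 mm high. Origin: centre of its underside, at 105, 0, 18 mm in the board's frame; axes as the board's. Its face to the block is 10 mm to -x of its origin. It is lightly fixed: it must feel over 7 N, never over 16 N. Drag (0.5 to 0.7 x the block's weight plus any downward push) eats some of the push: come up at 10 mm/s, then hold 13 to 15 N level with little downward push.
- line (a point): Point on the scribed line, a thin black line (2 mm wide, this is its middle) straight across the board's top and over the fence, at 47, 100, 18 mm in the board's frame; axes as the board's. The line runs along x, and the block comes towards it from -y. It is only a mark; nothing stops the block there.
- blank: Loose dark wooden block, 96 (its x) x 130 (its y) x 35 mm high, 0.36 to 0.67 kg, too wide to grip: pushed on its sides. Origin: centre of its underside, z up. Starts flat on the board, 30 to 55 mm from its place at the fence, 50 to 100 mm short of the line, turned up to 0.25 rad. Its +x side goes to the fence, its +y end leads. In place its origin is at 47, 35, 18 mm in the board's frame.
- blank_end (a point): Middle of the lower edge of the block's leading end, 65 mm to +y of the block's origin; axes as the block's.
- weight: Loose round steel gluing weight, 0.4 to 0.6 kg: a disc 60 mm across and 24 mm high with a neck and a round knob 26 mm across on top (the knob spans 38 to 60 mm above the underside; grip it there). Origin at the centre of its underside, z up. It stands on the bench to the left of the board.
- glue_jar: Glass glue jar with black cap, 60 mm across, 70 mm high, near the weight; leave alone. Origin at its underside.
- tape: Roll of tape, 90 mm across, lying flat; leave alone. Origin at its underside.
- screwdriver: Screwdriver lying on the bench at the right; leave alone. Origin at its underside.
- brush: Brush lying at the left; leave alone. Origin at its underside.
- offcut: Small wooden offcut, 50 x 90 x 20 mm, on the bench at the right of the board; leave alone. Origin at its underside.
- sanding_block: Cork sanding block, 35 x 50 x 30 mm, lying on the board beyond the line (at least 40 mm from it); leave alone. Origin at its underside.
- screw_cup: Metal cup, 70 mm across, 50 mm high, at the left; leave alone. Origin at its underside.
There are look-alikes about, which are no part of the job. Leave any green or orange look-alike of the blank alone.

How it is judged:
On the way, in this order (a step that is already met when the one before it is completed fails the run):
1. the block is pressed flush against the fence with more than 7 N (x of blank in the frame of board above 0.045 m and z of blank in the frame of board below 0.021 m and angle between the x axis of blank and the x axis of board, either way round below 0.02 rad and contact force between blank and fence above 7 N), for 0.2 s.
2. the block, flush along the fence, lies still with its leading end within 2 mm of the line, before the weight is on it (x of blank in the frame of board above 0.045 m and z of blank in the frame of board below 0.021 m and angle between the x axis of blank and the x axis of board, either way round below 0.02 rad and y of blank_end in the frame of line between -0.002 and 0.002 m and linear speed of blank below 0.005 m/s and contact force between weight and blank below 0.2 N), for 0.3 s.
At the end, for the whole second after the job is handed in: The block lies flat and still, its long side along the fence (gap at most 2 mm at the middle, turned at most 0.02 rad), its leading end within 2 mm of the scribed line; the weight stands upright and still on it, its centre within 22 mm of the block's centre, released (x of blank in the frame of board above 0.045 m and z of blank in the frame of board below 0.021 m and angle between the x axis of blank and the x axis of board, either way round below 0.02 rad and y of blank_end in the frame of line between -0.002 and 0.002 m and linear speed of blank below 0.005 m/s and horizontal distance between weight and blank below 0.022 m and z of weight in the frame of blank between 0.032 and 0.038 m and angle between weight's own z axis and vertical below 0.05 rad and linear speed of weight below 0.01 m/s and contact force between weight and blank above 1 N and contact force between the fingers and weight below 0.1 N); the robot touches nothing.
It fails at once if the block is pressed on the fence with more than 16 N (contact force between blank and fence above 16 N).
It fails at once if the block's leading end runs more than 5 mm over the line (y of blank_end in the frame of line above 0.005 m).
It fails at once if the block is tipped up or lifted off the board (angle between blank's own z axis and vertical above 0.12 rad or z of blank in the frame of board above 0.03 m).
It fails at once if the weight is dropped or banged on the block (over 30 N) (contact force between weight and blank above 30 N).
It fails at once if another thing on the bench is disturbed (moved more than 20 mm) (distance of any of glue_jar, tape, screwdriver, brush, offcut, sanding_block, screw_cup from where it was at the start of the episode above 0.02 m).
It also fails if it takes over 72 s, if anything falls off the work surface, if the arm or the gripper's body presses on something with over 40 N, if the wrist force passes 120 N, or if a joint passes its speed limit or range.

## Working session

There is one attempt and no reset: what is moved stays moved. The work goes in short steps, Python scripts to look and compute and a shell command to move; the robot and the scene stay as the last step left them, time stands still between calls to the robot, and variables do not carry over. Pictures are saved under pics/ and viewed, about 8 in all and at most 12, crops included, and the job is handed in when it is done.

```bash
mkdir -p pics && ls && python3 - <<'E'
from workcell import bot
import cv2,numpy as np
o=bot.get_obs();print(o['clock'],o['eef_pos'],o['tool_rot'],o['ft_force'],o['grip_width'],bot.tip_extent)
for n in('top','side'):
    cv2.imwrite(f'pics/{n}0.png',bot.camera(n)); m=bot.camera_model(n);print(n,np.round(m['K'],1).tolist(),np.round(m['T'],3).tolist())
E
```

```text
pics
0.0 [ 0.12925703 -0.48236059  0.23839261] [ 9.91444490e-01  1.30524629e-01 -1.26513283e-04 -1.06252932e-03] [ 0.275396    0.30444069 -0.15736961] 0.08539457307112479 0.008
top [[361.9, 0.0, 256.4], [0.0, 361.9, 188.2], [0.0, 0.0, 1.0]] [[0.021, -0.996, 0.09, 0.371], [-1.0, -0.021, 0.001, 0.019], [0.001, -0.09, -0.996, 1.291], [0.0, 0.0, 0.0, 1.0]]
side [[373.1, 0.0, 257.4], [0.0, 373.1, 188.0], [0.0, 0.0, 1.0]] [[-0.79, -0.448, 0.418, -0.012], [-0.613, 0.589, -0.527, 0.617], [-0.009, -0.673, -0.74, 0.916], [0.0, 0.0, 0.0, 1.0]]
```

View pics/top0.png

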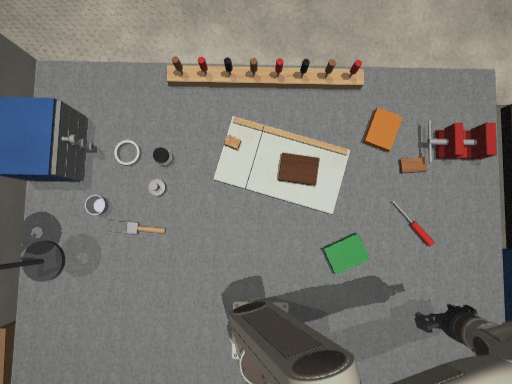

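View pics/side0.png

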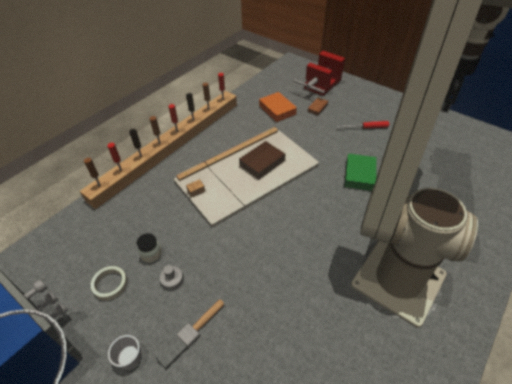

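The top view shows the board (corners around (234,118), (349,152), (333,213) and (215,180)), with its fence on the far side and the line running from (263,132) to (247,187). The dark block is at (299,169), the weight at (157,187) and the jar at (162,156).

```bash
cat > h.py <<'E'
from workcell import bot
import cv2,numpy as np
def cast(m,uv,z):
    uv=np.atleast_2d(uv).astype(float); K,T=np.array(m['K']),np.array(m['T'])
    d=(np.c_[uv,np.ones(len(uv))]@np.linalg.inv(K).T)@T[:3,:3].T
    return T[:3,3]+d*((z-T[2,3])/d[:,2:])
def proj(m,P):
    K,T=np.array(m['K']),np.array(m['T']); c=(np.atleast_2d(P)-T[:3,3])@T[:3,:3]
    p=c@K.T; return p[:,:2]/p[:,2:]
E
python3 - <<'E'
from h import *
im=cv2.imread('pics/top0.png');m=bot.camera_model('top')
hsv=cv2.cvtColor(im,cv2.COLOR_BGR2HSV)
roi=np.zeros(im.shape[:2],np.uint8);cv2.fillPoly(roi,[np.array([[228,108],[360,148],[338,222],[206,184]])],255)
dark=((im.max(2)<110)&(im[:,:,2]>im[:,:,0]+15)&(roi>0)).astype(np.uint8)
c=max(cv2.findContours(dark,0,2)[0],key=cv2.contourArea)
r=cv2.minAreaRect(c);print('block',r,cast(m,cv2.boxPoints(r),.053).round(3).tolist(),cast(m,r[0],.053))
w=((im.min(2)>150)&(roi>0)).astype(np.uint8);w=cv2.morphologyEx(w,cv2.MORPH_CLOSE,np.ones((3,3)))
b=max(cv2.findContours(w,0,2)[0],key=cv2.contourArea);h=cv2.convexHull(b)
print('board',cv2.minAreaRect(h),cast(m,cv2.approxPolyDP(h,5,True)[:,0],.018).round(3).tolist())
print('line',cast(m,[[263,132],[247,187]],.018))
print('weight',cast(m,[157,187],.04),'jar',cast(m,[162,156],.06))
print(np.round(bot.camera_model('wrist')['T'],3),np.round(bot.camera_model('wrist')['K'],1))
E
```

```text
block ((298.2685546875, 168.73580932617188), (37.33625030517578, 27.42397117614746), 7.594643592834473) [[0.514, -0.054, 0.053], [0.609, -0.065, 0.053], [0.594, -0.193, 0.053], [0.499, -0.181, 0.053]] [[ 0.55381514 -0.12340352  0.053     ]]
board ((281.86383056640625, 164.42355346679688), (124.32110595703125, 66.19847106933594), 16.313852310180664) [[0.745, 0.113, 0.018], [0.63, -0.308, 0.018], [0.405, -0.247, 0.018], [0.516, 0.17, 0.018]]
line [[6.89020699e-01 2.95706076e-04 1.80000000e-02]
 [4.90028696e-01 5.29192882e-02 1.80000000e-02]]
weight [[0.48131731 0.36449082 0.04      ]] jar [[0.58697063 0.34669209 0.06      ]]
[[ 0.259 -0.93  -0.263  0.196]
 [-0.966 -0.25  -0.068 -0.464]
 [-0.002  0.271 -0.962  0.373]
 [ 0.     0.     0.     1.   ]] [[287.3   0.  254.9]
 [  0.  287.3 191.6]
 [  0.    0.    1. ]]
```

```bash
python3 -m jog '[[[0.03,0.04,0.01,0,0,-3,0],[0.056,0.073,0.02,0,0,-6,0],[0.08,0.105,0.02,0,0,-9,0],[0.104,0.137,0.03,0,0,-12,0],[0.128,0.168,0.04,0,0,-15,0],[0.152,0.2,0.05,0,0,-18,0],[0.176,0.231,0.06,0,0,-21,0],[0.2,0.263,0.06,0,0,-24,0],[0.224,0.294,0.06,0,0,-27,0],[0.248,0.326,0.06,0,0,-30,0]]]' && python3 -m jog '[[[0.024,0.031,0,0,0,0,0],[0.048,0.063,0,0,0,0,0],[0.072,0.095,0,0,0,0,0],[0.072,0.095,0,0,0,0,0],[0.072,0.095,0,0,0,0,0],[0.072,0.095,0,0,0,0,0]]]' && python3 - <<'E'
from h import *
import pickle
o=bot.get_obs();m=bot.camera_model('wrist');im=bot.camera('wrist');cv2.imwrite('pics/w1.png',im);pickle.dump(m,open('w1.pkl','wb'))
print(o['clock'],o['eef_pos'],o['tool_rot'],o['joint_pos'])
E
```

```text
clock: 0.93
eef_pos: [0.3782, -0.1551, 0.2995]
tool_rot: [0.991, -0.132, 0.0, 0.0]
ft_force: [0.2, -1.5, -1.4]
grip_width: 0.0854
clock: 1.43
eef_pos: [0.4417, -0.0929, 0.2988]
tool_rot: [0.994, -0.111, 0.0, -0.012]
ft_force: [0.2, 0.4, -0.2]
grip_width: 0.0856
1.4333 [ 0.44171946 -0.0929329   0.29882832] [ 9.93742022e-01 -1.11017504e-01  2.53855253e-04 -1.23224308e-02] [-0.2234336   0.12654951  0.01808471  1.46458634  0.02454739  3.140642  ]
```

View pics/w1.png

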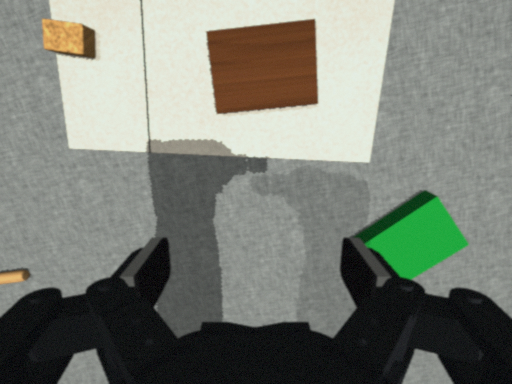

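The wrist view shows the block's top face, with corners around (207,31), (315,19), (318,103) and (217,113), the near board edge from (69,149) to (370,161), and the line at column ~146.

```bash
cat > seg.py <<'E'
from h import *
def fitline(p): 
    vx,vy,x,y=cv2.fitLine(np.float32(p),cv2.DIST_HUBER,0,.01,.01).ravel(); return np.array([vx,vy]),np.array([x,y])
def inter(a,b):
    t=np.linalg.solve(np.c_[a[0],-b[0]],b[1]-a[1]);return a[1]+t[0]*a[0]
def block_top(im,m,z=.053):
    """top-face corners (world) by brown colour: brighter top; quad fit"""
    h=cv2.cvtColor(im,cv2.COLOR_BGR2HSV)
    k=((h[:,:,0]<14)&(h[:,:,1]>120)&(h[:,:,2]>45)&(h[:,:,2]<150)).astype(np.uint8)
    k=cv2.morphologyEx(k,cv2.MORPH_OPEN,np.ones((3,3)))
    c=max(cv2.findContours(k,0,1)[0],key=cv2.contourArea);p=c[:,0].astype(float)+0.0
    q=cv2.boxPoints(cv2.minAreaRect(c)); ap=cv2.approxPolyDP(cv2.convexHull(c),5,True)[:,0]
    return p,ap
E
python3 - <<'E'
from seg import *
import pickle
im=cv2.imread('pics/w1.png');m=pickle.load(open('w1.pkl','rb'))
p,ap=block_top(im,m);print(ap.tolist())
W=cast(m,p,.053)[:,:2];r=cv2.minAreaRect(W.astype(np.float32)*1000);print('block top rect',r,cv2.boxPoints(r).round(1).tolist())
W=cast(m,ap,.053)*1000;print(W.round(1).tolist())
g=im.min(2).astype(float)
# near board edge: column scan
E=[]
for u in list(range(80,140,3))+list(range(270,365,3)):
    col=g[120:185,u];d=np.diff(cv2.GaussianBlur(col[:,None],(1,5),0).ravel());E.append((u,120.5+np.argmin(d)))
L=[]
for v in range(2,138,3):
    row=im[v,125:165].astype(float).mean(1);wt=np.clip(row.max()-40-row,0,None);L.append((125+(wt*np.arange(40)).sum()/wt.sum(),v))
we=cast(m,E,.018)[:,:2]*1000;wl=cast(m,L,.018)[:,:2]*1000
for n,w in(('edge',we),('line',wl)):
    d,c=fitline(w);res=(w-c)@np.array([-d[1],d[0]]);print(n,d,c,'yaw',np.degrees(np.arctan2(d[1],d[0])),res.std())
S=[]
for v in range(20,150,3):
    row=cv2.GaussianBlur(g[v:v+1,350:410],(5,1),0).ravel();S.append((350.5+np.argmin(np.diff(row)),v))
w=cast(m,S,.018)[:,:2]*1000;d,c=fitline(w);print('side -y',d,c,np.degrees(np.arctan2(d[1],d[0])))
E
```

```text
[[313, 20], [316, 102], [217, 111], [208, 32]]
block top rect ((556.2277221679688, -122.07283782958984), (127.02487182617188, 93.61415100097656), 82.73899841308594) [[501.79998779296875, -179.1999969482422], [594.5999755859375, -191.0], [610.7000122070312, -65.0], [517.7999877929688, -53.20000076293945]]
[[594.3, -190.2, 53.0], [502.9, -178.6, 53.0], [519.9, -54.0, 53.0], [610.0, -66.7, 53.0]]
edge [0.26269606 0.9648786 ] [454.2745   -59.766697] yaw 74.7699 0.41202568797214145
line [ 0.9649267  -0.26251927] [600.2627    31.668116] yaw -15.219601 0.11298287259421595
side -y [ 0.9644458 -0.2642807] [ 505.50104 -273.53052] -15.324215
```

```bash
python3 -m jog '[[[0,0,0,0,0,7,0],[0,0,0,0,0,14,0],[0,0,0,0,0,21,0],[0,0,0,0,0,28,0],[0,0,0,0,0,35,0],[0,0,0,0,0,42,0],[0,0,0,0,0,49,0],[0,0,0,0,0,56,0],[0,0,0,0,0,63,0],[0,0,0,0,0,70,0]]]' && python3 -m jog '[[[0,0,0,0,0,7,0],[0,0,0,0,0,14,0],[0,0,-0.02,0,0,21,0],[0,0,-0.04,0,0,28,0],[0,0,-0.06,0,0,35,0],[0,0,-0.08,0,0,42,0],[0,0,-0.1,0,0,49,0],[0,0,-0.12,0,0,56,0],[0,0,-0.12,0,0,63,0],[0,0,-0.12,0,0,70,0]]]' && python3 -m jog '[[[0,0,0,0,0,7,0],[0,0,0,0,0,14,0],[0,0,0,0,0,21,0],[0,0,0,0,0,28,0],[0,0,0,0,0,35,0],[0,0,0,0,0,35,0],[0,0,0,0,0,35,0]]]' && cat > st.py <<'E'
from h import *
from scipy.spatial.transform import Rotation as R
EX=np.array([.9649,-.2625]);EY=np.array([.2625,.9649]);O=np.array([.5740,.0883])
def tob(p): p=np.asarray(p)[...,:2]; return np.stack([p@EX-O[0],p@EY-O[1]],-1)
def tow(b): b=np.asarray(b)+O; return b[...,:1]*EX+b[...,1:]*EY
if __name__=='__main__':
    o=bot.get_obs();r=R.from_quat(o['tool_rot']).as_matrix();f=np.array(o['ft_force'])
    print('t',o['clock'],'p',np.round(o['eef_pos'],4),'board',tob(o['eef_pos']).round(4),'toolx',np.round(r[:,0],3),'yaw',np.degrees(np.arctan2(r[1,0],r[0,0])).round(2),'z',np.round(r[:,2],3),'F board',np.round([f[:2]@EX,f[:2]@EY,f[2]],2),'w',o['grip_width'],'j6',o['joint_pos'][5])
E
python3 st.py
```

```text
clock: 2.32
eef_pos: [0.4414, -0.0938, 0.2995]
tool_rot: [0.877, 0.481, -0.006, -0.011]
ft_force: [-0.9, -1.0, -0.4]
grip_width: 0.0854
clock: 3.15
eef_pos: [0.4402, -0.0936, 0.178]
tool_rot: [0.442, 0.897, -0.012, -0.007]
ft_force: [0.5, -0.1, -0.3]
grip_width: 0.0853
clock: 3.73
eef_pos: [0.4417, -0.0935, 0.1796]
tool_rot: [0.156, 0.988, -0.013, -0.002]
ft_force: [0.2, -0.3, -0.4]
grip_width: 0.0855
t 3.7333 p [ 0.4417 -0.0935  0.1796] board [-0.1232 -0.0626] toolx [-0.951  0.309 -0.001] yaw 161.99 z [-0.007 -0.024 -1.   ] F board [ 0.32 -0.26 -0.41] w 0.08546865105428804 j6 0.12215766463302426
```

```bash
python3 -m jog '[[[0,0,-0.035,0.7,-0.2,1.4,0],[0,0,-0.07,1.4,-0.4,2.8,0],[0,0,-0.1,1.4,-0.4,2.8,0],[0.012,-0.004,-0.12,1.4,-0.4,2.8,0],[0.022,-0.006,-0.14,1.4,-0.4,2.8,0],[0.03,-0.008,-0.148,1.4,-0.4,2.8,0],[0.037,-0.01,-0.148,1.4,-0.4,2.8,0],[0.037,-0.01,-0.148,1.4,-0.4,2.8,0],[0.037,-0.01,-0.148,1.4,-0.4,2.8,0]]]'; python3 st.py
```

```text
clock: 4.48
eef_pos: [0.4805, -0.1031, 0.0325]
tool_rot: [0.13, 0.991, 0.0, 0.001]
ft_force: [-0.0, 1.1, 1.0]
grip_width: 0.085
t 4.4833 p [ 0.4805 -0.1031  0.0325] board [-0.0833 -0.0616] toolx [-0.966  0.258 -0.002] yaw 165.02 z [ 0.002 -0.    -1.   ] F board [-0.33  1.08  0.99] w 0.08498436386903163 j6 0.04992463034039281
```

```bash
python3 -m jog '[[[0.0024,-0.0007,0,0,0,0,0],[0.0048,-0.0013,0,0,0,0,0],[0.0072,-0.002,0,0,0,0,0],[0.0097,-0.0026,0,0,0,0,0],[0.0121,-0.0033,0,0,0,0,0],[0.0145,-0.0039,0,0,0,0,0],[0.0169,-0.0046,0,0,0,0,0],[0.0193,-0.0052,0,0,0,0,0],[0.0217,-0.0059,0,0,0,0,0],[0.0241,-0.0066,0,0,0,0,0]]]'; python3 st.py;  python3 -m jog '[[[0.0019,-0.0005,0,0,0,0,0],[0.0039,-0.001,0,0,0,0,0],[0.0058,-0.0016,0,0,0,0,0],[0.0077,-0.0021,0,0,0,0,0],[0.0097,-0.0026,0,0,0,0,0],[0.0116,-0.0031,0,0,0,0,0],[0.0135,-0.0037,0,0,0,0,0],[0.0154,-0.0042,0,0,0,0,0],[0.0174,-0.0047,0,0,0,0,0],[0.0193,-0.0053,0,0,0,0,0]]]'; python3 st.py; python3 - <<'E'
from h import *
cv2.imwrite('pics/w2.png',bot.camera('wrist'))
E
```

```text
clock: 5.32
eef_pos: [0.5015, -0.1077, 0.0308]
tool_rot: [0.129, 0.992, 0.002, -0.002]
ft_force: [-3.6, 4.1, 2.7]
grip_width: 0.0853
t 5.3167 p [ 0.5015 -0.1077  0.0308] board [-0.0618 -0.0605] toolx [-0.967  0.256  0.005] yaw 165.17 z [-0.004  0.004 -1.   ] F board [-4.57  2.97  2.71] w 0.08530650110339717 j6 0.04584475939791365
clock: 6.15
eef_pos: [0.5196, -0.1135, 0.0307]
tool_rot: [0.13, 0.992, 0.001, -0.003]
ft_force: [-7.2, 2.2, 5.6]
grip_width: 0.0851
t 6.15 p [ 0.5196 -0.1135  0.0307] board [-0.0428 -0.0614] toolx [-0.966  0.257  0.007] yaw 165.09 z [-0.006  0.002 -1.   ] F board [-7.5   0.22  5.61] w 0.08506922788617433 j6 0.04461673214958999
```

View pics/w2.png

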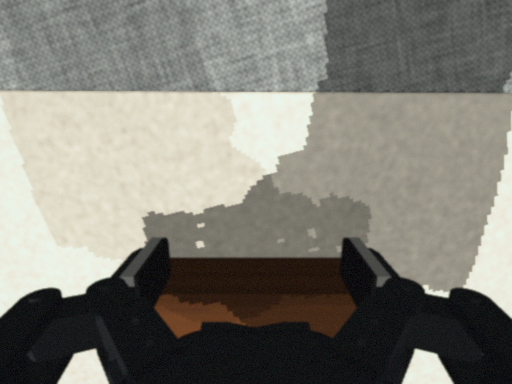

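The block's near side, at about (256,275), lies square between the two fingers, so it is aligned with the tool.

```bash
python3 -m jog '[[[0.0015,-0.0004,0.001,0,0,0,0],[0.003,-0.0008,0.002,0,0,0,0],[0.0045,-0.0012,0.002,0,0,0,0],[0.006,-0.0016,0.002,0,0,0,0],[0.0075,-0.002,0.002,0,0,0,0],[0.009,-0.0025,0.002,0,0,0,0],[0.0105,-0.0029,0.002,0,0,0,0],[0.012,-0.0033,0.002,0,0,0,0],[0.0135,-0.0037,0.002,0,0,0,0],[0.0145,-0.004,0.002,0,0,0,0]]]'; python3 st.py;  python3 -m jog '[[[0.0008,-0.0002,0,0,0,0,0],[0.0016,-0.0004,0,0,0,0,0],[0.0024,-0.0007,0,0,0,0,0],[0.0032,-0.0009,0,0,0,0,0],[0.004,-0.0011,0,0,0,0,0]]]'; python3 st.py
```

```text
clock: 7.03
eef_pos: [0.5375, -0.1186, 0.0333]
tool_rot: [0.13, 0.992, 0.0, 0.0]
ft_force: [-1.6, 1.1, -2.9]
grip_width: 0.0853
t 7.0333 p [ 0.5375 -0.1186  0.0333] board [-0.0242 -0.0617] toolx [-0.966  0.257 -0.   ] yaw 165.08 z [ 0.  0. -1.] F board [-1.86  0.68 -2.93] w 0.08529512283098992 j6 0.043006852355288505
clock: 7.45
eef_pos: [0.5413, -0.1197, 0.0333]
tool_rot: [0.13, 0.992, 0.0, 0.0]
ft_force: [-2.3, 0.5, -1.9]
grip_width: 0.0848
t 7.45 p [ 0.5413 -0.1197  0.0333] board [-0.0202 -0.0617] toolx [-0.966  0.257 -0.   ] yaw 165.08 z [ 0.  0. -1.] F board [-2.36 -0.08 -1.92] w 0.08483810741499788 j6 0.042605497945873635
```

```bash
python3 -m jog '[[[0.0008,-0.0002,0,0,0,-0.3,0],[0.0016,-0.0004,0,0,0,-0.3,0],[0.0024,-0.0007,0,0,0,-0.3,0],[0.0032,-0.0009,0,0,0,-0.3,0],[0.004,-0.0011,0,0,0,-0.3,0]]]'; python3 st.py;python3 -m jog '[[[0.0008,-0.0002,0,0,0,0,0],[0.0014,-0.0004,0,0,0,0,0]]]'; python3 st.py
```

```text
clock: 7.87
eef_pos: [0.5452, -0.1207, 0.0334]
tool_rot: [0.132, 0.991, 0.0, 0.0]
ft_force: [-3.3, 1.0, -0.5]
grip_width: 0.0859
t 7.8667 p [ 0.5452 -0.1207  0.0334] board [-0.0162 -0.0617] toolx [-0.965  0.262 -0.   ] yaw 164.79 z [ 0.  0. -1.] F board [-3.49  0.11 -0.5 ] w 0.0858590168892504 j6 0.04744400571358005
clock: 8.03
eef_pos: [0.5468, -0.1212, 0.0334]
tool_rot: [0.132, 0.991, 0.0, 0.0]
ft_force: [-3.2, 1.4, -0.5]
grip_width: 0.0859
t 8.0333 p [ 0.5468 -0.1212  0.0334] board [-0.0146 -0.0617] toolx [-0.965  0.262 -0.   ] yaw 164.78 z [ 0.  0. -1.] F board [-3.48  0.55 -0.48] w 0.08589858539737179 j6 0.04731072177876463
```

```bash
python3 -m jog '[[[0.0008,-0.0002,0,0,0,0,0],[0.0014,-0.0004,0,0,0,0,0]]]'; python3 st.py|cut -c1-400
```

```text
clock: 8.2
eef_pos: [0.5482, -0.1216, 0.0334]
tool_rot: [0.132, 0.991, 0.0, 0.0]
ft_force: [-4.1, 0.7, 1.7]
grip_width: 0.0855
t 8.2 p [ 0.5482 -0.1216  0.0334] board [-0.0132 -0.0617] toolx [-0.965  0.262 -0.   ] yaw 164.78 z [ 0.  0. -1.] F board [-4.09 -0.42  1.72] w 0.08549498432349284 j6 0.04713194168173043
```

```bash
python3 -m jog '[[[0.0006,-0.0002,0,0,0,0,0]]]'; python3 st.py|cut -c1-400
```

```text
clock: 8.28
eef_pos: [0.5484, -0.1217, 0.0334]
tool_rot: [0.132, 0.991, 0.0, -0.0]
ft_force: [-5.4, 2.6, 2.2]
grip_width: 0.0854
t 8.2833 p [ 0.5484 -0.1217  0.0334] board [-0.0129 -0.0618] toolx [-0.965  0.263  0.   ] yaw 164.78 z [-0.  0. -1.] F board [-5.91  1.04  2.24] w 0.08537935717555158 j6 0.04708425866039969
```

```bash
python3 -m jog '[[[0.0006,-0.0002,0,0,0,0,0]]]'; python3 st.py|cut -c1-400
```

```text
clock: 8.37
eef_pos: [0.5484, -0.1217, 0.0334]
tool_rot: [0.132, 0.991, 0.0, -0.001]
ft_force: [-7.5, 2.4, 3.6]
grip_width: 0.0854
t 8.3667 p [ 0.5484 -0.1217  0.0334] board [-0.0129 -0.0617] toolx [-0.965  0.262  0.002] yaw 164.79 z [-0.002  0.001 -1.   ] F board [-7.84  0.33  3.65] w 0.08538769378870383 j6 0.04698679682718706
```

```bash
python3 -m jog '[[[0.0004,-0.0001,0,0,0,0,0],[0.0008,-0.0002,0,0,0,0,0]]]'; python3 st.py|cut -c1-400
```

```text
clock: 8.53
eef_pos: [0.5484, -0.1217, 0.0334]
tool_rot: [0.132, 0.991, 0.0, -0.002]
ft_force: [-9.1, 3.2, 5.5]
grip_width: 0.0852
t 8.5333 p [ 0.5484 -0.1217  0.0334] board [-0.0129 -0.0617] toolx [-0.965  0.262  0.003] yaw 164.78 z [-0.003  0.001 -1.   ] F board [-9.65  0.65  5.46] w 0.08518744231928108 j6 0.046987883201758535
```

```bash
python3 -m jog '[[[0.0003,-0.0001,0.0003,0,0,0,0],[0.0003,-0.0001,0.0003,0,0,0,0]]]'; python3 st.py|cut -c1-400
```

```text
clock: 8.7
eef_pos: [0.5484, -0.1216, 0.0334]
tool_rot: [0.132, 0.991, 0.0, -0.002]
ft_force: [-9.1, 2.3, 3.1]
grip_width: 0.0851
t 8.7 p [ 0.5484 -0.1216  0.0334] board [-0.0129 -0.0617] toolx [-0.965  0.262  0.004] yaw 164.79 z [-0.004  0.001 -1.   ] F board [-9.38 -0.17  3.08] w 0.08510492453948204 j6 0.046957775840858425
```

```bash
python3 -m jog '[[[0.0005,-0.0001,0.0005,0,0,0,0],[0.001,-0.0003,0.0008,0,0,0,0],[0.001,-0.0003,0.0008,0,0,0,0]]]'; python3 st.py|cut -c1-400
```

```text
clock: 8.95
eef_pos: [0.5484, -0.1216, 0.0334]
tool_rot: [0.132, 0.991, 0.001, -0.003]
ft_force: [-9.5, 3.4, 0.8]
grip_width: 0.0856
t 8.95 p [ 0.5484 -0.1216  0.0334] board [-0.0129 -0.0617] toolx [-0.965  0.262  0.006] yaw 164.78 z [-0.006  0.002 -1.   ] F board [-10.09   0.8    0.81] w 0.08564602953043848 j6 0.04688867583126851
```

```bash
python3 -m jog '[[[0.0005,-0.0001,0.0003,0,0,0,0],[0.0006,-0.0002,0.0003,0,0,0,0]]]'; python3 st.py|cut -c1-400
```

```text
clock: 9.12
eef_pos: [0.5484, -0.1216, 0.0334]
tool_rot: [0.132, 0.991, 0.001, -0.004]
ft_force: [-10.1, 2.8, 1.5]
grip_width: 0.0854
t 9.1167 p [ 0.5484 -0.1216  0.0334] board [-0.013  -0.0617] toolx [-0.965  0.262  0.008] yaw 164.78 z [-0.007  0.002 -1.   ] F board [-10.5    0.03   1.54] w 0.08540588559885967 j6 0.046811767147206855
```

```bash
python3 -m jog '[[[0.0005,-0.0001,0,0,0,0,0],[0.001,-0.0003,0,0,0,0,0],[0.0014,-0.0004,0,0,0,0,0]]]'; python3 st.py|cut -c1-400
```

```text
clock: 9.37
eef_pos: [0.5484, -0.1217, 0.0334]
tool_rot: [0.132, 0.991, 0.001, -0.005]
ft_force: [-13.7, 4.8, 5.1]
grip_width: 0.0852
t 9.3667 p [ 0.5484 -0.1217  0.0334] board [-0.0129 -0.0618] toolx [-0.965  0.262  0.01 ] yaw 164.79 z [-0.01   0.003 -1.   ] F board [-14.47   1.04   5.14] w 0.0852241306867409 j6 0.046664360528409256
```

```bash
python3 -m jog '[[[0.0004,-0.0001,0.0002,0,0,0,0],[0.0006,-0.0002,0.0003,0,0,0,0]]]'; python3 st.py|cut -c1-400
```

```text
clock: 9.53
eef_pos: [0.5483, -0.1216, 0.0335]
tool_rot: [0.132, 0.991, 0.001, -0.006]
ft_force: [-14.1, 5.1, 4.9]
grip_width: 0.0853
t 9.5333 p [ 0.5483 -0.1216  0.0335] board [-0.013  -0.0617] toolx [-0.965  0.262  0.012] yaw 164.79 z [-0.011  0.004 -1.   ] F board [-14.94   1.21   4.95] w 0.08532229353133591 j6 0.04653859940185116
```

```bash
python3 -m jog '[[[0,0,0.0006,0,0,0,0],[0,0,0.0006,0,0,0,0],[0,0,0.0006,0,0,0,0],[0,0,0.0006,0,0,0,0]]]'; python3 st.py|cut -c1-400
```

```text
clock: 9.87
eef_pos: [0.5483, -0.1216, 0.0335]
tool_rot: [0.132, 0.991, 0.001, -0.006]
ft_force: [-13.0, 4.5, -0.0]
grip_width: 0.0852
t 9.8667 p [ 0.5483 -0.1216  0.0335] board [-0.013  -0.0617] toolx [-0.965  0.262  0.012] yaw 164.79 z [-0.011  0.004 -1.   ] F board [-13.71   0.95  -0.04] w 0.08524419090317066 j6 0.046574038033036926
```

```bash
python3 -m jog '[[[0,0,0,0,0,0,0],[-0.005,0.0015,0.0,0,0,0,0],[-0.015,0.004,0,0,0,0,0],[-0.03,0.008,0.02,0,0,0,0],[-0.03,0.008,0.05,0,0,0,60],[-0.03,0.008,0.08,0,0,-7,90],[-0.02,-0.01,0.11,0,0,-14,120],[-0.01,-0.03,0.13,0,0,-21,120],[-0.01,-0.06,0.13,0,0,-28,120],[0,-0.08,0.13,0,0,-35,120]]]' && python3 -m jog '[[[0,-0.01,0,0,0,-7,120],[0,-0.02,0,0,0,-14,120],[0.01,-0.02,0,0,0,-21,120],[0.02,-0.02,0,0,0,-28,120],[0.03,-0.02,0,0,0,-35,120],[0.03,-0.02,0,0,0,-42,120],[0.03,-0.02,0,0,0,-49,120],[0.03,-0.02,0,0,0,-55,120],[0.03,-0.02,0,0,0,-55,120],[0.03,-0.02,0,0,0,-55,120]]]'; python3 st.py; python3 - <<'E'
from seg import *
from st import *
m=bot.camera_model('wrist');im=bot.camera('wrist');cv2.imwrite('pics/w3.png',im)
p,ap=block_top(im,m);print(ap.tolist(),(tob(cast(m,ap,.053))*1000).round(1).tolist())
E
```

```text
clock: 10.7
eef_pos: [0.5568, -0.2065, 0.1696]
tool_rot: [0.427, 0.904, -0.0, 0.005]
ft_force: [-0.6, -0.5, -0.6]
grip_width: 0.0455
clock: 11.53
eef_pos: [0.5854, -0.224, 0.1665]
tool_rot: [0.794, 0.608, 0.001, 0.002]
ft_force: [-0.4, 0.2, 0.2]
grip_width: 0.0452
t 11.5333 p [ 0.5854 -0.224   0.1665] board [ 0.0496 -0.1508] toolx [ 0.26   0.966 -0.001] yaw 74.94 z [ 0.003 -0.002 -1.   ] F board [-0.46  0.1   0.16] w 0.04517260588563687 j6 1.4684980110620784
[[311, 4], [302, 169], [200, 169], [189, 10], [196, 4]] [[92.1, -3.7], [91.3, -130.7], [1.9, -130.9], [-0.4, -8.1], [5.1, -4.1]]
```

View pics/w3.png

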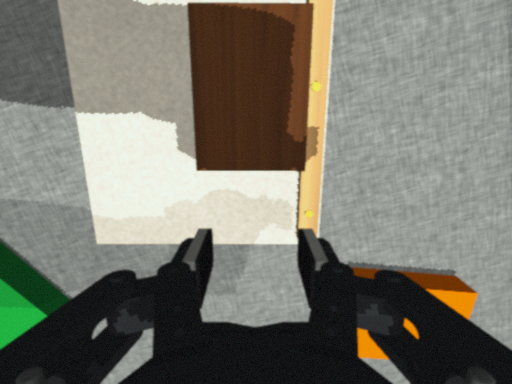

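The view shows the block's top from (189,4) to (311,169), with its right side along the fence and its trailing end at about y = -131 mm in the board frame.

```bash
python3 -c "
from workcell import bot;print(bot.tip_extent)"; python3 -m jog '[[[-0.0015,0.0005,-0.04,0,0,-0.2,120],[-0.0015,0.0005,-0.08,0,0,-0.2,120],[-0.0015,0.0005,-0.1,0,0,-0.2,120],[-0.0015,0.0005,-0.115,0,0,-0.2,120],[-0.0015,0.0005,-0.124,0,0,-0.2,120],[-0.0015,0.0005,-0.124,0,0,-0.2,120]]]'; python3 st.py
```

```text
0.008
clock: 12.08
eef_pos: [0.5814, -0.2225, 0.0394]
tool_rot: [0.795, 0.606, -0.001, -0.001]
ft_force: [0.9, 0.3, 0.4]
grip_width: 0.0451
t 12.0833 p [ 0.5814 -0.2225  0.0394] board [ 0.0454 -0.1504] toolx [ 0.265  0.964 -0.   ] yaw 74.65 z [-0.003  0.001 -1.   ] F board [0.77 0.5  0.44] w 0.045070452113847435 j6 1.4733328876530576
```

```bash
python3 -m jog '[[[0.0005,0.0019,0,0,0,0,120],[0.0011,0.0038,0,0,0,0,120],[0.0016,0.0058,0,0,0,0,120],[0.0022,0.0077,0,0,0,0,120],[0.0027,0.0096,0,0,0,0,120],[0.0033,0.0115,0,0,0,0,120],[0.0038,0.0134,0,0,0,0,120],[0.0044,0.0154,0,0,0,0,120],[0.0049,0.0173,0,0,0,0,120],[0.0055,0.0192,0,0,0,0,120]]]'>/dev/null; python3 st.py; python3 -m jog '[[[0.0005,0.0019,0,0,0,0,120],[0.0011,0.0038,0,0,0,0,120],[0.0016,0.0058,0,0,0,0,120],[0.0022,0.0077,0,0,0,0,120],[0.0027,0.0096,0,0,0,0,120],[0.0033,0.0115,0,0,0,0,120],[0.0038,0.0134,0,0,0,0,120],[0.0044,0.0154,0,0,0,0,120],[0.0049,0.0173,0,0,0,0,120],[0.0055,0.0192,0,0,0,0,120]]]'>/dev/null; python3 st.py
```

```text
t 12.9167 p [ 0.5882 -0.2063  0.0435] board [ 0.0477 -0.1329] toolx [ 0.267  0.964 -0.005] yaw 74.51 z [ 0.001 -0.006 -1.   ] F board [-0.57 -7.03  3.54] w 0.04526342033368588 j6 1.5063961633100995
t 13.75 p [ 0.5935 -0.1872  0.0435] board [ 0.0478 -0.1131] toolx [ 0.267  0.964 -0.006] yaw 74.5 z [ 0.001 -0.006 -1.   ] F board [-2.05 -6.34  3.84] w 0.04497840049123232 j6 1.5383737448432955
```

```bash
python3 -m jog '[[[0.0005,0.0019,0,0,0,0,120],[0.0011,0.0038,0,0,0,0,120],[0.0016,0.0058,0,0,0,0,120],[0.0022,0.0077,0,0,0,0,120],[0.0027,0.0096,0,0,0,0,120],[0.0033,0.0115,0,0,0,0,120],[0.0038,0.0134,0,0,0,0,120],[0.0044,0.0154,0,0,0,0,120],[0.0049,0.0173,0,0,0,0,120],[0.0055,0.0192,0,0,0,0,120]]]'>/dev/null; python3 st.py; python3 -m jog '[[[0.0005,0.0019,0,0,0,0,120],[0.0011,0.0038,0,0,0,0,120],[0.0016,0.0058,0,0,0,0,120],[0.0022,0.0077,0,0,0,0,120],[0.0027,0.0096,0,0,0,0,120],[0.0033,0.0115,0,0,0,0,120],[0.0038,0.0134,0,0,0,0,120],[0.0044,0.0154,0,0,0,0,120],[0.0049,0.0173,0,0,0,0,120],[0.0055,0.0192,0,0,0,0,120]]]'>/dev/null; python3 st.py
```

```text
t 14.5833 p [ 0.5987 -0.1681  0.0434] board [ 0.0478 -0.0934] toolx [ 0.267  0.964 -0.006] yaw 74.5 z [ 0.    -0.006 -1.   ] F board [-1.67 -8.49  4.4 ] w 0.04512315217860586 j6 1.5704315090729906
t 15.4167 p [ 0.604  -0.1491  0.0434] board [ 0.0479 -0.0736] toolx [ 0.267  0.964 -0.006] yaw 74.5 z [-0.    -0.007 -1.   ] F board [-2.68 -8.07  4.03] w 0.045276529724177714 j6 1.6024526996528565
```

```bash
python3 -m jog '[[[0.0004,0.0014,0,0,0,0,120],[0.0008,0.0029,0,0,0,0,120],[0.0012,0.0043,0,0,0,0,120],[0.0016,0.0058,0,0,0,0,120],[0.002,0.0072,0,0,0,0,120],[0.0024,0.0086,0,0,0,0,120],[0.0028,0.0101,0,0,0,0,120],[0.0032,0.0115,0,0,0,0,120],[0.0036,0.013,0,0,0,0,120],[0.004,0.0144,0,0,0,0,120]]]'>/dev/null; python3 st.py; python3 - <<'E'
from seg import *
from st import *
import pickle
m=bot.camera_model('wrist');im=bot.camera('wrist');cv2.imwrite('pics/w4.png',im);pickle.dump(m,open('w4.pkl','wb'))
E
```

```text
t 16.25 p [ 0.6079 -0.1347  0.0434] board [ 0.0479 -0.0587] toolx [ 0.267  0.964 -0.006] yaw 74.49 z [-0.    -0.007 -1.   ] F board [-2.31 -8.18  4.79] w 0.04517893278369221 j6 1.6263749150477604
```

View pics/w4.png

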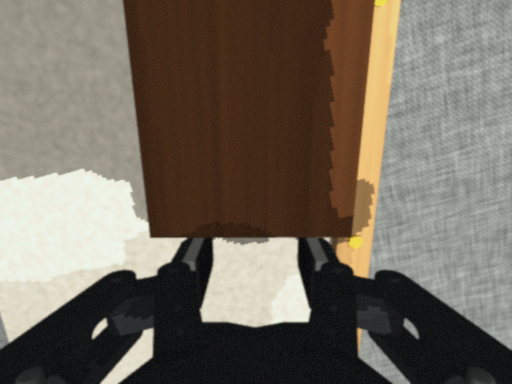

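The trailing edge is at row 237 between the fingers and still flush, but the line is out of view. I'll advance 9 mm, back off, and look from above.

```bash
python3 -m jog '[[[0.0004,0.0014,0,0,0,0,120],[0.0008,0.0029,0,0,0,0,120],[0.0012,0.0043,0,0,0,0,120],[0.0016,0.0058,0,0,0,0,120],[0.002,0.0072,0,0,0,0,120],[0.0024,0.0086,0,0,0,0,120],[0.0024,0.0086,0,0,0,0,120]]]'>/dev/null; python3 st.py; python3 -m jog '[[[0,-0.002,0,0,0,0,120],[-0.002,-0.01,0,0,0,0,120],[-0.002,-0.01,0.04,0,0,0,120],[-0.002,-0.01,0.08,0,0,0,120],[-0.002,-0.01,0.12,0,0,0,120],[0.002,0.02,0.15,0,0,0,120],[0.01,0.05,0.17,0,0,0,120],[0.013,0.05,0.17,0,0,0,120],[0.013,0.05,0.17,0,0,0,120],[0.013,0.05,0.17,0,0,0,120]]]'>/dev/null; python3 st.py; python3 - <<'E'
from seg import *
from st import *
import pickle
m=bot.camera_model('wrist');im=bot.camera('wrist');cv2.imwrite('pics/w5.png',im);pickle.dump(m,open('w5.pkl','wb'))
E
```

```text
t 16.8833 p [ 0.6104 -0.1258  0.0434] board [ 0.048  -0.0495] toolx [ 0.267  0.964 -0.006] yaw 74.52 z [-0.    -0.006 -1.   ] F board [-2.09 -7.35  5.01] w 0.0454167244625765 j6 1.6406813321333433
t 17.7167 p [ 0.6237 -0.073   0.2111] board [0.047 0.005] toolx [ 0.265  0.964 -0.   ] yaw 74.63 z [-0. -0. -1.] F board [-0.61 -0.2   0.2 ] w 0.04509058398426231 j6 1.7227949701605934
```

View pics/w5.png

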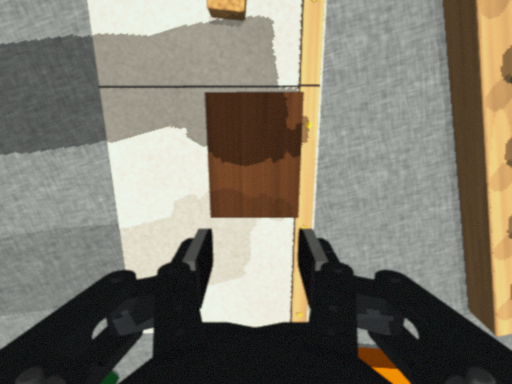

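Block is flush along the fence, its leading edge at row ~92 just short of the line at row ~86. I'll measure the gap at subpixel level.

```bash
cat > gap.py <<'E'
from seg import *
from st import *
import sys,pickle
def edge(g,us,v0,v1,s):  # subpixel row of strongest gradient of sign s
    out=[]
    for u in us:
        d=s*np.diff(cv2.GaussianBlur(g[v0:v1,u-1:u+2].mean(1)[:,None],(1,3),0).ravel());i=int(np.clip(np.argmax(d),1,len(d)-2))
        a,b,c=d[i-1:i+2];out.append((u,v0+.5+i+.5*(a-c)/(a-2*b+c+1e-9)))
    return np.array(out)
def run(im,m,lr,le,tr,ul,ub):
    g=im.astype(float).mean(2);L=[]
    for u in ul:
        c=g[lr-7:lr+8,u];w=np.clip(np.percentile(c,60)-8-c,0,None)
        if w.sum()>10:L.append((u,lr-7+(w*np.arange(15)).sum()/w.sum()))
    for n,p,z in(('line',np.array(L),.018),('lead',edge(g,ub,le-4,le+5,-1),.053),('trail',edge(g,ub,tr-5,tr+6,1),.053)):
        b=tob(cast(m,p,z))*1000;k=np.polyfit(b[:,0],b[:,1],1);r=b[:,1]-np.polyval(k,b[:,0]);ok=abs(r)<2;k=np.polyfit(b[ok,0],b[ok,1],1)
        print(n,'row',p[:,1].mean().round(2),'y at x=47:',np.polyval(k,47).round(2),'slope',k[0].round(4),'std',r[ok].std().round(2))
if __name__=='__main__':
    im=cv2.imread('pics/w5.png');m=pickle.load(open('w5.pkl','rb'))
    print('cam',tob(m['T'][:3,3]),m['T'][2][3])
    run(im,m,86,92,217,range(105,200,3),range(214,296,3))
    p,ap=block_top(im,m);print((tob(cast(m,ap,.053))*1000).round(1).tolist())
E
python3 gap.py
```

```text
cam [0.04707459 0.07448425] 0.3454489954995534
line row 86.3 y at x=47: 99.6 slope -0.0005 std 0.09
lead row 91.52 y at x=47: 91.98 slope 0.0047 std 0.1
trail row 217.27 y at x=47: -37.1 slope -0.003 std 0.06
[[91.6, 90.5], [91.4, -35.8], [0.4, -35.5], [0.8, 86.2]]
```

```bash
python3 -m jog '[[[-0.008,-0.03,0,0,0,0.1,120],[-0.015,-0.06,-0.02,0,0,0.1,120],[-0.015,-0.06,-0.06,0,0,0.1,120],[-0.015,-0.06,-0.1,0,0,0.1,120],[-0.015,-0.06,-0.14,0,0,0.1,120],[-0.015,-0.06,-0.165,0,0,0.1,120],[-0.015,-0.06,-0.168,0,0,0.1,120],[-0.015,-0.06,-0.168,0,0,0.1,120],[-0.014,-0.056,-0.168,0,0,0.1,120],[-0.013,-0.052,-0.168,0,0,0.1,120]]]'>/dev/null; python3 st.py
```

```text
t 18.6 p [ 0.6126 -0.1259  0.0459] board [ 0.0502 -0.0489] toolx [ 0.265  0.964 -0.   ] yaw 74.63 z [ 0.004 -0.002 -1.   ] F board [-0.06 -1.59 -0.77] w 0.04470134269529417 j6 1.636830341510276
```

```bash
python3 -m jog '[[[0.0002,0.0008,0,0,0,0,120],[0.0004,0.0016,0,0,0,0,120],[0.0006,0.0024,0,0,0,0,120],[0.0008,0.0032,0,0,0,0,120],[0.001,0.004,0,0,0,0,120],[0.0012,0.0048,0,0,0,0,120],[0.0012,0.0048,0,0,0,0,120]]]'>/dev/null; python3 st.py
```

```text
t 19.1833 p [ 0.6134 -0.1221  0.046 ] board [ 0.05   -0.0451] toolx [ 0.265  0.964 -0.003] yaw 74.62 z [ 0.004 -0.004 -1.   ] F board [-0.11 -5.76  3.42] w 0.04517881429905052 j6 1.6443415004782953
```

```bash
python3 -m jog '[[[0.0002,0.0008,0,0,0,0,120],[0.0004,0.0016,0,0,0,0,120],[0.0006,0.0022,0,0,0,0,120],[0.0006,0.0022,0,0,0,0,120]]]'>/dev/null; python3 st.py; python3 -m jog '[[[0,-0.002,0,0,0,0,120],[-0.002,-0.01,0,0,0,0,120],[-0.002,-0.01,0.04,0,0,0,120],[-0.002,-0.01,0.08,0,0,0,120],[0.002,0.02,0.11,0,0,0,120],[0.01,0.05,0.12,0,0,0,120],[0.015,0.07,0.12,0,0,0,120],[0.015,0.07,0.12,0,0,0,120],[0.015,0.07,0.12,0,0,0,120],[0.015,0.07,0.12,0,0,0,120]]]'>/dev/null; python3 st.py; python3 - <<'E'
from seg import *
from st import *
import pickle
m=bot.camera_model('wrist');im=bot.camera('wrist');cv2.imwrite('pics/w6.png',im);pickle.dump(m,open('w6.pkl','wb'))
print(proj(m,np.r_[tow([.047,.1]),.018]),proj(m,np.r_[tow([.047,.1]),.053]),proj(m,np.r_[tow([.047,-.03]),.053]))
E
```

```text
t 19.5167 p [ 0.614  -0.12    0.0461] board [ 0.0499 -0.0429] toolx [ 0.265  0.964 -0.003] yaw 74.62 z [ 0.004 -0.005 -1.   ] F board [ 0.67 -5.83  2.69] w 0.04513187622796357 j6 1.6478913875220678
t 20.35 p [ 0.6273 -0.0482  0.1632] board [0.0439 0.0298] toolx [ 0.264  0.965 -0.001] yaw 74.7 z [-0.001 -0.    -1.   ] F board [-0.67 -0.58 -0.19] w 0.04527864185661267 j6 1.761225724566328
[[258.18968306 109.59926307]] [[258.65008947 109.48529718]] [[258.3465941 253.107727 ]]
```

View pics/w6.png

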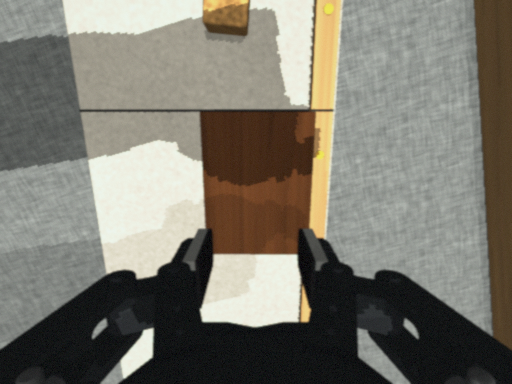

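```bash
python3 - <<'E'
from gap import *
im=cv2.imread('pics/w6.png');m=pickle.load(open('w6.pkl','rb'))
print('cam',tob(m['T'][:3,3]),m['T'][2][3])
run(im,m,110,112,253,range(84,196,3),range(210,303,3))
g=im.astype(float).mean(2);print(g[105:118,210:300].mean(1).round(0),g[105:118,90:190].mean(1).round(0),g[248:259,210:300].mean(1).round(0))
S=[]
for v in range(125,245,4):
    d=-np.diff(im[v,190:225].astype(float).mean(1)); S.append((190.5+np.argmax(d),v))
b=tob(cast(m,S,.053))*1000;k=np.polyfit(b[:,1],b[:,0],1);print('near side x',np.median(b[:,0]),'slope',k[0])
E
```

```text
cam [0.04395387 0.09927612] 0.2975386050209078
line row 110.19 y at x=47: 99.48 slope -0.0011 std 0.07
lead row 109.39 y at x=47: 100.06 slope -0.0009 std 0.02
trail row 253.76 y at x=47: -30.69 slope -0.005 std 0.19
[154. 152. 152. 140.  92.  45.  33.  41.  45.  45.  45.  45.  46.] [150. 150. 149. 139. 100.  58.  79. 129. 147. 149. 149. 149. 149.] [ 64.  63.  63.  64.  65.  93. 155. 203. 213. 213. 214.]
near side x -1.8519046571349174 slope 0.051099498087625025
```

```bash
python3 - <<'E'
from gap import *
for f,r in(('w5',(105,205)),('w6',(125,225))):
    im=cv2.imread(f'pics/{f}.png');m=pickle.load(open(f+'.pkl','rb'));print(f)
    h=cv2.cvtColor(im,cv2.COLOR_BGR2HSV)
    t=np.ascontiguousarray(im.astype(float).mean(2).T)
    vs=range(*r,4)
    for n,a,b_,s,z in(('near',195,218,-1,.053),('far',290,325,1,.053)):
        p=edge(t,vs,a,b_,s)[:,::-1]; b=tob(cast(m,p,z))*1000
        k=np.polyfit(b[:,1],b[:,0],1);q=b[:,0]-np.polyval(k,b[:,1]);ok=abs(q-np.median(q))<1
        k=np.polyfit(b[ok,1],b[ok,0],1);print(n,'x at mid',np.polyval(k,30).round(2),'slope',k[0].round(4),'n',ok.sum(),len(ok))
    # fence far edge
    p=edge(t,range(60,260,6),310,345,-1)[:,::-1]; b=tob(cast(m,p,.030))*1000;print('fence far edge (expect 115)',np.median(b[:,0]),np.percentile(b[:,0],[20,80]))
im=cv2.imread('pics/w6.png');cv2.imwrite('pics/w6c.png',cv2.resize(im[95:265,190:345],None,fx=3.5,fy=3.5,interpolation=cv2.INTER_CUBIC))
E
```

```text
w5
near x at mid -1.48 slope 0.0002 n 25 25
far x at mid 93.5 slope 0.0033 n 24 25
fence far edge (expect 115) 116.31463656862911 [116.24377394 116.52464513]
w6
near x at mid -1.8 slope 0.0022 n 25 25
far x at mid 93.19 slope 0.0019 n 16 25
fence far edge (expect 115) 115.61076979070589 [115.52574343 115.68983837]
```

View pics/w6c.png

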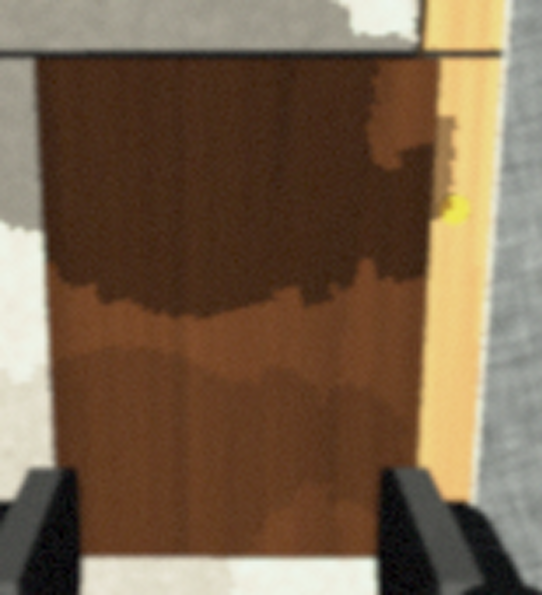

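```bash
python3 -m jog '[[[-0.02,0.005,0,0,0,7,0],[-0.04,0.01,0,0,0,14,0],[-0.06,0.015,0,0,0,21,0],[-0.08,0.021,0,0,0,28,0],[-0.082,0.022,0,0,0,35,0],[-0.082,0.022,0,0,0,42,0],[-0.082,0.022,0,0,0,49,0],[-0.082,0.022,0,0,0,56,0],[-0.082,0.022,0,0,0,63,0],[-0.082,0.022,0,0,0,70,0]]]' >/dev/null; python3 -m jog '[[[0,0,0,0,0,7,0],[0,0,0,0,0,14,0],[0,0,-0.04,0,0,20,0],[0,0,-0.08,0,0,20,0],[0,0,-0.115,0,0,20,0],[0,0,-0.129,0,0,20,0],[0.007,-0.002,-0.129,0,0,20,0],[0.014,-0.004,-0.129,0,0,20,0],[0.014,-0.004,-0.129,0,0,20,0],[0.014,-0.004,-0.129,0,0,20,0]]]'>/dev/null; python3 st.py
```

```text
t 22.0667 p [ 0.5623 -0.0308  0.0366] board [-0.0233  0.0296] toolx [-0.964  0.265 -0.005] yaw 164.63 z [ 0.005 -0.    -1.   ] F board [0.45 0.75 0.11] w 0.08532710678096188 j6 0.21339825141622126
```

```bash
python3 -m jog '[[[0.0015,-0.0004,-0.001,0,0,0.15,0],[0.003,-0.0008,-0.002,0,0,0.15,0],[0.0045,-0.0012,-0.002,0,0,0.15,0],[0.006,-0.0016,-0.002,0,0,0.15,0],[0.0068,-0.0018,-0.002,0,0,0.15,0],[0.0076,-0.002,-0.002,0,0,0.15,0]]]'>/dev/null; python3 st.py;python3 -m jog '[[[0.0008,-0.0002,0,0,0,0,0],[0.0012,-0.0003,0,0,0,0,0]]]'>/dev/null; python3 st.py
```

```text
t 22.5667 p [ 0.5675 -0.032   0.0327] board [-0.018   0.0298] toolx [-0.965  0.261 -0.   ] yaw 164.84 z [ 0.001  0.    -1.   ] F board [ 0.41 -1.6   0.31] w 0.08536147456050253 j6 0.20805535069691347
t 22.7333 p [ 0.5686 -0.0323  0.0326] board [-0.0168  0.0298] toolx [-0.965  0.262 -0.   ] yaw 164.84 z [ 0.  0. -1.] F board [-0.42 -0.58  0.31] w 0.08530398468850184 j6 0.20766666008434595
```

```bash
python3 -m jog '[[[0.0006,-0.0002,0,0,0,0,0],[0.001,-0.0003,0,0,0,0,0]]]'>/dev/null; python3 st.py
```

```text
t 22.9 p [ 0.5696 -0.0327  0.0326] board [-0.0158  0.0297] toolx [-0.965  0.262 -0.   ] yaw 164.83 z [ 0.  0. -1.] F board [-0.37  0.1   0.5 ] w 0.08522076705116481 j6 0.20727240828472107
```

```bash
python3 -m jog '[[[0.0006,-0.0002,0.0005,0,0,0,0],[0.0012,-0.0003,0.001,0,0,0,0],[0.0018,-0.0005,0.001,0,0,0,0]]]'>/dev/null; python3 st.py
```

```text
t 23.15 p [ 0.5715 -0.0332  0.0337] board [-0.0139  0.0297] toolx [-0.965  0.262 -0.   ] yaw 164.84 z [ 0.001  0.    -1.   ] F board [-0.16  0.11  0.21] w 0.085347631490168 j6 0.2065662967388024
```

```bash
python3 -m jog '[[[0.0006,-0.0002,0,0,0,0,0],[0.0012,-0.0003,0,0,0,0,0]]]'>/dev/null; python3 st.py
```

```text
t 23.3167 p [ 0.5719 -0.0334  0.0336] board [-0.0134  0.0296] toolx [-0.965  0.262  0.001] yaw 164.82 z [-0.001  0.    -1.   ] F board [-2.83  0.27  3.47] w 0.08528402642795917 j6 0.20637740049198353
```

```bash
python3 -m jog '[[[0.0005,-0.0001,0,0,0,0,0],[0.0008,-0.0002,0,0,0,0,0]]]'>/dev/null; python3 st.py
```

```text
t 23.4833 p [ 0.572  -0.0334  0.0335] board [-0.0133  0.0296] toolx [-0.965  0.262  0.002] yaw 164.82 z [-0.002  0.001 -1.   ] F board [-5.4   0.46  5.02] w 0.0853569101434475 j6 0.2063020740288091
```

```bash
python3 -m jog '[[[0.0005,-0.0001,0.0004,0,0,0,0],[0.001,-0.0003,0.0006,0,0,0,0],[0.0014,-0.0004,0.0006,0,0,0,0],[0.0014,-0.0004,0.0006,0,0,0,0]]]'>/dev/null; python3 st.py
```

```text
t 23.8167 p [ 0.5723 -0.0336  0.0335] board [-0.013   0.0295] toolx [-0.965  0.261  0.005] yaw 164.84 z [-0.005  0.001 -1.   ] F board [-6.27  0.68  3.5 ] w 0.08499587369036272 j6 0.20543764767909636
```

```bash
python3 -m jog '[[[-0.004,0.001,0,0,0,0,0],[-0.018,0.005,0,0,0,0,0],[-0.03,0.008,0.03,0,0,0,0],[-0.03,0.008,0.07,0,0,0,0],[-0.03,0.008,0.11,0,0,0,0],[-0.03,0.03,0.14,0,0,0,0],[-0.03,0.065,0.16,0,0,0,0],[-0.03,0.1,0.165,0,0,0,0],[-0.03,0.14,0.165,0,0,0,0],[-0.03,0.18,0.165,0,0,0,0]]]'>/dev/null; python3 -m jog '[[[0,0.04,0,0,0,0,0],[0,0.08,0,0,0,0,0],[0,0.12,0,0,0,0,0],[0,0.16,0,0,0,0,0],[0,0.2,0,0,0,0,0],[0,0.2,0,0,0,0,0],[0,0.2,0,0,0,0,0],[0,0.2,0,0,0,0,0]]]'>/dev/null; python3 st.py;python3 - <<'E'
from seg import *
from st import *
import pickle
m=bot.camera_model('wrist');im=bot.camera('wrist');cv2.imwrite('pics/w7.png',im);pickle.dump(m,open('w7.pkl','wb'))
E
```

```text
t 25.3167 p [0.545  0.3461 0.1989] board [-0.139   0.3887] toolx [-0.965  0.261 -0.001] yaw 164.88 z [ 0.001 -0.    -1.   ] F board [-0.09 -0.24 -0.84] w 0.08522635019982673 j6 0.8299699764932024
```

View pics/w7.png

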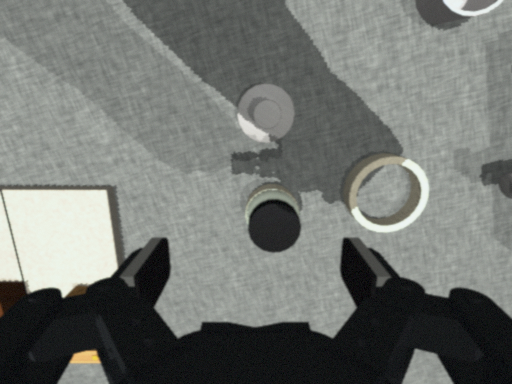

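The weight's disc is centred at about (266,112) and the knob at (267,112). The jar is at (274,215), on the fence side of it.

```bash
python3 - <<'E'
from st import *
import pickle
im=cv2.imread('pics/w7.png');m=pickle.load(open('w7.pkl','rb'))
g=cv2.medianBlur(cv2.cvtColor(im,6),3)
for a,b,p2,z in((24,34,20,.024),(11,20,14,.049)):
    c=cv2.HoughCircles(g[60:165,215:320],cv2.HOUGH_GRADIENT_ALT if False else cv2.HOUGH_GRADIENT,1,20,param1=80,param2=p2,minRadius=a,maxRadius=b)
    print(a,None if c is None else [(x+215,y+60,r,cast(m,[x+215,y+60],z)[0].round(4).tolist()) for x,y,r in c[0][:3]])
print(cast(m,[266,112],.024),cast(m,[267,112],.055))
E
python3 st.py | cut -c1-90
```

```text
24 [(np.float32(264.5), np.float32(112.5), np.float32(28.9), [0.4834, 0.3737, 0.024])]
11 [(np.float32(265.5), np.float32(111.5), np.float32(18.3), [0.4824, 0.3741, 0.049])]
[[0.48335491 0.37536304 0.024     ]] [[0.4830822  0.37517993 0.055     ]]
t 25.3667 p [0.5451 0.3452 0.1991] board [-0.1387  0.3879] toolx [-0.965  0.262 -0.001] ya
```

```bash
python3 -m jog '[[[-0.03,0.015,0,0,0,0,0],[-0.062,0.029,0,0,0,0,0],[-0.062,0.029,-0.03,0,0,0,0],[-0.062,0.029,-0.06,0,0,0,0],[-0.062,0.029,-0.08,0,0,0,0],[-0.062,0.029,-0.08,0,0,0,0],[-0.062,0.029,-0.08,0,0,0,0],[-0.062,0.029,-0.08,0,0,0,0]]]'>/dev/null; python3 st.py
```

```text
t 26.0333 p [0.4842 0.3745 0.121 ] board [-0.2051  0.4001] toolx [-0.965  0.263 -0.002] yaw 164.73 z [ 0.003  0.002 -1.   ] F board [-0.58  0.66  0.02] w 0.08535596966827438 j6 0.924950029014398
```

```bash
python3 -m jog '[[[-0.001,0,-0.03,0,0,0,0],[-0.001,0,-0.06,0,0,0,0],[-0.001,0,-0.075,0,0,0,0],[-0.001,0,-0.079,0,0,0,0],[-0.001,0,-0.079,0,0,0,0],[-0.001,0,-0.079,0,0,0,80],[-0.001,0,-0.079,0,0,0,120],[-0.001,0,-0.079,0,0,0,150],[-0.001,0,-0.079,0,0,0,180],[-0.001,0,-0.079,0,0,0,210]]]'>/dev/null; python3 st.py; python3 -m jog '[[[0,0,0,0,0,0,230],[0,0,0,0,0,0,255],[0,0,0,0,0,0,255],[0,0,0,0,0,0,255]]]'>/dev/null; python3 st.py
```

```text
t 26.8667 p [0.4822 0.3751 0.0412] board [-0.2072  0.4002] toolx [-0.965  0.262 -0.001] yaw 164.83 z [ 0.002  0.001 -1.   ] F board [ 0.69 -8.29  7.93] w 0.02546160416828855 j6 0.9260958823276704
t 27.2 p [0.4821 0.3749 0.0413] board [-0.2072  0.4   ] toolx [-0.965  0.262 -0.001] yaw 164.82 z [ 0.002  0.    -1.   ] F board [ 0.47 -2.24  5.91] w 0.02425431680191527 j6 0.9260588744818333
```

```bash
python3 -m jog '[[[0,0,0.005,0,0,0,255],[0,0,0.015,0,0,0,255],[0,0,0.04,0,0,0,255],[0,0,0.08,0,0,0,255],[0,0,0.12,0,0,0,255],[0,0,0.14,0,0,0,255],[0,0,0.14,0,0,0,255],[0,0,0.14,0,0,0,255]]]'>/dev/null; python3 st.py; python3 - <<'E'
from h import *
import pickle
m=bot.camera_model('wrist');im=bot.camera('wrist');pickle.dump(m,open('w8.pkl','wb'))
s=bot.camera('side');o=bot.get_obs();c=proj(bot.camera_model('side'),np.array(o['eef_pos']))[0].astype(int);print(c)
y0,x0=max(c[1]-60,0),max(c[0]-60,0);s=cv2.resize(s[y0:y0+120,x0:x0+120],(384,384),interpolation=cv2.INTER_CUBIC)
cv2.imwrite('pics/w8.png',np.hstack([cv2.resize(im,None,fx=.8,fy=.8)[:300],cv2.resize(s,(300,300))]))
E
```

```text
t 27.8667 p [0.4821 0.3754 0.1812] board [-0.2073  0.4005] toolx [-0.965  0.261 -0.002] yaw 164.84 z [ 0.002  0.002 -1.   ] F board [-0.75 -0.35 -6.15] w 0.02400610851761846 j6 0.9260806016702519
[158 244]
```

View pics/w8.png

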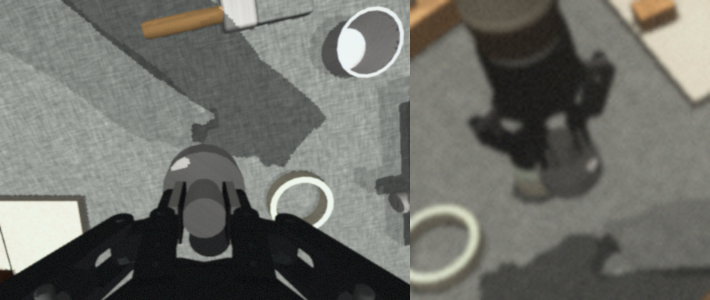

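```bash
python3 - <<'E'
from h import *
import pickle
m=pickle.load(open('w8.pkl','rb'))
t=np.array([.4821,.3754,.1812-.0413]);x=np.array([-.965,.262,0]);y=np.array([.262,.965,0])
for n,p in(('rim cam',t+x*.03+[0,0,.024]),('rim L',t+y*.03+[0,0,.024]),('rim R',t-y*.03+[0,0,.024]),('knob top',t+[0,0,.06])): print(n,proj(m,p)[0].round(1),(proj(m,p)[0]*.8).round(0))
for dx in(.003,-.003): print(dx,proj(m,t+x*(.03+dx)+[0,0,.024])[0]*.8)
E
```

```text
rim cam [253.9 184.7] [203. 148.]
rim L [306.2 235.3] [245. 188.]
rim R [201.5 235.4] [161. 188.]
knob top [253.9 268.8] [203. 215.]
0.003 [203.09863362 143.47084388]
-0.003 [203.1018726  152.00308992]
```

```bash
python3 -m jog '[[[0.007,-0.02,0,0,0,0,255],[0.02,-0.056,0,0,0,0,255],[0.033,-0.092,0,0,0,0,255],[0.046,-0.128,0,0,0,0,255],[0.058,-0.164,0,0,0,0,255],[0.071,-0.2,0,0,0,0,255],[0.084,-0.236,0,0,0,0,255],[0.096,-0.272,0,0,0,0,255],[0.109,-0.308,0,0,0,0,255],[0.119,-0.334,0,0,0,0,255]]]'>/dev/null; python3 -m jog '[[[0.01,-0.03,0,0,0,0,255],[0.02,-0.06,0,0,0,0,255],[0.026,-0.076,0,0,0,0,255],[0.03,-0.086,-0.02,0,0,0,255],[0.03,-0.086,-0.04,0,0,0,255],[0.03,-0.086,-0.055,0,0,0,255],[0.03,-0.086,-0.065,0,0,0,255],[0.03,-0.086,-0.065,0,0,0,255],[0.03,-0.086,-0.065,0,0,0,255]]]'>/dev/null; python3 st.py
```

```text
t 29.55 p [ 0.6293 -0.0448  0.113 ] board [0.045  0.0337] toolx [-0.965  0.261  0.004] yaw 164.85 z [-0.004  0.001 -1.   ] F board [ 0.41  0.75 -4.24] w 0.024155700374288824 j6 0.19324562268795384
```

```bash
python3 -m jog '[[[0.001,0,-0.004,0,0,0,255],[0.001,0,-0.008,0,0,0,255],[0.001,0,-0.011,0,0,0,255],[0.001,0,-0.014,0,0,0,255],[0.001,0,-0.015,0,0,0,255],[0.001,0,-0.015,0,0,0,255]]]'>/dev/null; python3 st.py; python3 -m jog '[[[0,0,-0.0008,0,0,0,255],[0,0,-0.0016,0,0,0,255]]]'>/dev/null; python3 st.py
```

```text
t 30.05 p [ 0.6315 -0.045   0.1   ] board [0.0472 0.034 ] toolx [-0.965  0.262  0.   ] yaw 164.84 z [-0.  0. -1.] F board [ 0.02  0.28 -5.08] w 0.02434584487366911 j6 0.19334906694467927
t 30.2167 p [ 0.632  -0.0451  0.0989] board [0.0476 0.0341] toolx [-0.965  0.262 -0.001] yaw 164.83 z [ 0.001  0.    -1.   ] F board [-0.25 -0.64 -5.  ] w 0.024047613733058498 j6 0.193371137351463
```

```bash
python3 -m jog '[[[0,0,-0.0007,0,0,0,255],[0,0,-0.0014,0,0,0,255]]]'>/dev/null; python3 st.py
```

```text
t 30.3833 p [ 0.6318 -0.0451  0.0973] board [0.0475 0.034 ] toolx [-0.965  0.262 -0.001] yaw 164.83 z [ 0.001  0.    -1.   ] F board [ 0.41  0.15 -4.48] w 0.02386456860366264 j6 0.19335229696001766
```

Expected contact is near TCP z 0.0943.

```bash
python3 -m jog '[[[0,0,-0.0007,0,0,0,255],[0,0,-0.0014,0,0,0,255],[0,0,-0.002,0,0,0,255]]]'>/dev/null; python3 st.py
```

```text
t 30.6333 p [ 0.6317 -0.0451  0.0951] board [0.0474 0.034 ] toolx [-0.965  0.262 -0.   ] yaw 164.83 z [ 0.  0. -1.] F board [ 0.71  0.73 -4.76] w 0.02392061118685042 j6 0.19335517255697798
```

```bash
python3 -m jog '[[[0,0,-0.0006,0,0,0,255],[0,0,-0.0006,0,0,0,255]]]'>/dev/null; python3 st.py
```

```text
t 30.8 p [ 0.6317 -0.0451  0.0946] board [0.0474 0.034 ] toolx [-0.965  0.262 -0.   ] yaw 164.84 z [ 0.  0. -1.] F board [ 0.03 -0.3  -5.03] w 0.023957850630608738 j6 0.19334293063973118
```

```bash
python3 -m jog '[[[0,0,-0.0006,0,0,0,255],[0,0,-0.0006,0,0,0,255]]]'>/dev/null; python3 st.py
```

```text
t 30.9667 p [ 0.6319 -0.0451  0.0945] board [0.0475 0.034 ] toolx [-0.965  0.262 -0.001] yaw 164.83 z [ 0.001  0.    -1.   ] F board [-1.28 -0.3  -1.3 ] w 0.023897350043690837 j6 0.19333442458032743
```

```bash
python3 -m jog '[[[0,0,-0.0002,0,0,0,255],[0,0,-0.0002,0,0,0,205],[0,0,-0.0002,0,0,0,190],[0,0,-0.0002,0,0,0,175],[0,0,-0.0002,0,0,0,150],[0,0,-0.0002,0,0,0,110],[0,0,-0.0002,0,0,0,60],[0,0,-0.0002,0,0,0,20],[0,0,-0.0002,0,0,0,0],[0,0,-0.0002,0,0,0,0]]]'>/dev/null; python3 st.py; python3 -m jog '[[[0,0,0,0,0,0,0],[0,0,0.02,0,0,0,0],[0,0,0.05,0,0,0,0],[0,0,0.09,0,0,0,0],[0,0,0.12,0,0,0,0],[0.01,0.04,0.13,0,0,0,0],[0.03,0.04,0.13,0,0,0,0],[0.04,0.04,0.13,0,0,0,0],[0.04,0.04,0.13,0,0,0,0],[0.04,0.04,0.13,0,0,0,0]]]'>/dev/null; python3 st.py; python3 - <<'E'
from h import *
import pickle
m=bot.camera_model('wrist');im=bot.camera('wrist');pickle.dump(m,open('w9.pkl','wb'))
cv2.imwrite('pics/w9.png',im)
E
```

```text
t 31.8 p [ 0.6318 -0.045   0.0938] board [0.0475 0.0341] toolx [-0.965  0.262 -0.   ] yaw 164.84 z [ 0.001  0.    -1.   ] F board [-0.85  0.69 -0.38] w 0.0854393343499323 j6 0.1933445279351462
t 32.6333 p [ 0.6716 -0.0049  0.2231] board [0.0753 0.0832] toolx [-0.965  0.261  0.001] yaw 164.85 z [-0.001  0.    -1.   ] F board [-0.77  0.01 -0.22] w 0.0854322903028572 j6 0.2570423270755281
```

View pics/w9.png

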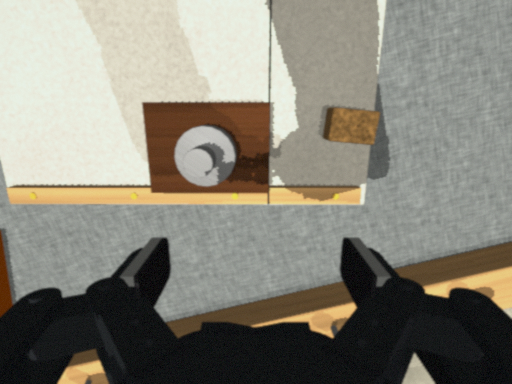

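Released: the weight stands mid-block at (206,156). The block's leading edge (column ~270) coincides with the line, and its far side lies on the fence. I'll do one numeric check.

```bash
python3 - <<'E'
from gap import *
im=cv2.imread('pics/w9.png');m=pickle.load(open('w9.pkl','rb'));g=im.astype(float).mean(2);t=np.ascontiguousarray(g.T)
def q(p,z): b=tob(cast(m,p,z))*1000; return np.median(b,0).round(2)
rows=range(112,186,3)
lead=edge(t,rows,262,280,1)[:,::-1];trail=edge(t,range(112,186,3),138,158,-1)[:,::-1]
near=edge(g,list(range(155,260,4)),96,110,-1)
L=[]
for v in list(range(5,95,3)):
    c=g[v,262:279];w=np.clip(np.median(c)-25-c,0,None)
    if w.sum()>10:L.append((262+(w*np.arange(17)).sum()/w.sum(),v))
print('lead',q(lead,.053),'trail',q(trail,.053),'near',q(near,.053),'line',q(L,.018))
for nm,p,i in(('near slope',near,1),('trail slope',trail,0)):
    b=tob(cast(m,p,.053)); print(nm,np.polyfit(b[:,1-i],b[:,i],1)[0] if nm!='near slope' else np.polyfit(b[:,1],b[:,0],1)[0])
c=cv2.HoughCircles(cv2.medianBlur(cv2.cvtColor(im,6),3)[110:200,160:255],cv2.HOUGH_GRADIENT,1,30,param1=80,param2=18,minRadius=26,maxRadius=36)[0][0]
print('weight disc',c,q([c[0]+160,c[1]+110],.077))
print('cam y',tob(m['T'][:3,3]))
E
```

```text
lead [44.54 99.22] trail [ 44.68 -30.53] near [-2.09 35.35] line [-57.79  99.7 ]
near slope -0.002852684940718019
trail slope 45.53597159427743
weight disc [43.5 44.5 29.6] [47.94 33.55]
cam y [0.00634609 0.08360705]
```

```bash
python3 -c "
from workcell import bot
print(bot.job_done(), bot.get_obs()['clock'])"
```

```text
the job is handed in; nothing more can be done
the job is handed in; nothing more can be done
```

The job is handed in, at about 33 s of the 72 s allowed. I pressed the block square against the fence and slid it to the scribed line. The weight now stands on the middle of the block, released. `job_done()` gives no verdict, so this rests on my own measurements.

- **Press:** I held 13.5 to 15 N at the wrist for about 0.5 s. The drag takes about 3 N of that, so the fence felt roughly 10 to 12 N.
- **Slide:** I pushed the block's trailing end with two fingers. I then pressed it lightly against the fence a second time, at about 6 N. The tool stopped at the same place as in the first press, within 0.1 mm, so the block was still flush.
- **Line:** In the last picture the leading end is about 0.2 to 0.5 mm short of the line, and the block is turned about 0.003 rad.
- **Weight:** The contact was soft; the wrist reading only fell from 5 N to about 1 N as the block took the load. The weight's centre is about 1 mm from the block's centre.
- **Other things:** The sanding block stands clear beyond the line. I did not measure the other bench items again at the end, but no move met unexpected contact.

**Disagreements:**
- **Fence gap:** The camera put the block about 1 to 2 mm farther from the fence than flush. That is within the calibration error, and the top of the block hides the joint from the camera. I relied on the contact position from the second press.
- **Trailing-end angle:** My last calculation of it was set up wrongly and gave a meaningless number, so I ignored it. The block's near side gave the angle above.
- **First push:** The fingertips seem to have brushed the board, with about 5 N downward, until I raised them 2 mm.

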